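# Unload a leak-tested coupling and show its end to the inspection camera

### The arm

A 7-joint arm with a two-finger parallel gripper is mounted at the origin on a cart in front of the work surface, level with it; the furniture and walls round the work are solid. World frame = base frame: x ahead of the robot, y to its left, z up, the work surface at z = 0. Lengths are in mm, angles in degrees, forces in N, time in s.
With the tool pointing down it reaches from about 425 to 1025 mm from the base axis. Payload 9.4 kg.
Tool frame: the origin (TCP) lies at the very end of the fingers, on their centre line; the grasp point (between the pads) lies 19 mm behind it; z points along the fingers, y is the line along which they close (so a half turn about z gives the same grasp; the last joint's range is limited). The gripper opens to 93 mm and grips with 3 to 60 N. Pads are 15 mm wide; open, the fingers measure 128 mm over their backs; the gripper's body (75 mm by 188 mm) begins 65 mm behind the grasp point.
Start: joints at [-73.952, 34.337, -0.143, 91.639, 0.103, 54.024, -4.572], TCP at [253.231, 679.337, 218.618] pointing down, gripper open.
Joint ranges: [-147.43, 147.43], [-19.82, 112.94], [-74.19, 73.91], [6.32, 146.72], [-59.91, 239.91], [6.04, 106.73], [-150.56, 150.56]. Speed limits (degrees/s): [127.2, 127.2, 172.46, 172.46, 180, 180, 180].

### API

Orientations are given as a 3x3 rotation matrix whose columns are the frame's x, y, z axes.
In Python, from workcell import arm gives the robot as it stands. The module is installed in compiled form; this text tells all that it offers.
- The arm moves only by the tool arm_command, never from a script. Its argument "plan" is one flat list of numbers, 7 for each row, row after row: the opening in per cent of the stroke, from 0 (shut) to 100 (fully open), then the shift along the tool's x, y, z in mm, then the turn, a rotation vector about the tool's x, y, z in degrees. In form: [fingers, dx, dy, dz, wx, wy, wz, fingers, dx, dy, dz, wx, wy, wz, ...]. A call has exactly 5 rows; each row shifts and turns the commanded pose from where the row before left it, along the tool's axes as they then stand; what a row does not reach is not made up. A row lasts 1/8 s, in which the tool goes at most 62.5 mm and 10.7 degrees, less where a joint would pass 70% of its speed; a pose out of reach is approached as far as the arm can. A call with a gripper value outside its range is refused whole. The fingers move at their own pace and stop on an object; "grip_force" is the grip in N (left out, the last holds). Time passes only in rows, so rows that do not move let the fingers close, or fill a call up. It gives the time, the measured TCP pose, the force, the opening and the grip force at its end, in the units of the state.
- arm.state(): the state, without advancing time (a new reading comes with each control period).
- arm.capture(name): name is "scene" or "side" or "wrist"; returns a dict with "image" (384x512x3 uint8, blue, green, red), "fx", "fy", "cx", "cy" (pixels), "pose" (4x4, takes a point from camera to world coordinates). Camera axes: x right, y up, looking along -z (the intrinsics and any distortion apply to the point x, -y, -z); pixel columns grow to the right and rows downward; lengths in mm; the calibration is good to about 2 mm. The wrist camera is an equidistant fisheye: a pixel r from the principal point sees the ray r / f radians off the axis. A picture is of the moment at which its call begins. There is no depth.
- arm.hand_in(): hands the job in; it is judged then, once.
The state is a dict: "time_s": time; "joint_pos": joint angles; "qd": joint speeds; "joint_torque": joint torques, N m; "position": TCP position; "orientation": TCP orientation; "wrist_force": force on the tool from outside, world axes, zero at the start; "torque": the same for the moment, N m; "grip_width": opening from 0.0 (shut) to 1.0 (fully open); "gripper_force": force on a finger pad.
Only numpy, scipy, OpenCV 4.12 (cv2) and the standard library are available. Lean on these libraries where they do the work, as an engineer would, in place of code of your own. Each camera call takes 0.05 s, during which the arm holds its last target. There are 200 camera calls.

### The job

The leak test on the quick coupling is finished. Wind the rig's handwheel by its handle until the quill is fully back against its stop, then lift the coupling out of the vees with the gripper and hold it up to the inspection camera for a look at the end that was in the seal cup: that slim end facing the lens squarely, centred on the lens axis, 100 mm in front of the lens. The job ends with the gripper still holding the coupling steadily there, the quill left back; do not drop the coupling, touch the camera or its stand, or push the other things on the bench about.

Things in the scene. Friction and masses are not known exactly. Their poses are not given: they have to be found in the camera images.
- test_rig: Leak-test rig, 90 x 230 mm, 14 mm base plate, fixed; its turn varies. Origin on the bench; y runs along the rig from headstock to handwheel (roughly to the robot's left), x away from the robot. Rig axis level at x = 0, z = 70 mm. Along y: headstock -125 to -85 (gauge on it to z = 137 at y = -110), coupling -72 to -4, tailstock housing 26 to 80 (top z = 96), handwheel 86 to 98, handle to 145 mm.
- vee_rests (a point): On the rig's axis midway between two 5 mm thick steel vee rests that carry the coupling near its ends (rig y = -62 and -21 mm, 36 mm clear between them). The vees open upward; their tips reach z = 72 mm, and they reach 19 mm to either side of the axis. Below the coupling, between the rests, it is open down to the base plate (z = 14 mm).
- quill (a joint): Position in m of the steel quill (18 mm rod, its tip a 27 mm flange and seal cup): 0 = cup pushed 7 mm over the coupling's slim end; 0.020 = fully back, the flange against the tailstock housing (the stop). Geared to the handwheel, 10 mm a turn. Starts 0 to 4 mm back, the cup still round the coupling's end.
- wheel (a joint): Handwheel angle in rad, 0 to 12.57 (two turns); grows as the quill draws back, turning about the rig's +y: anticlockwise seen from the handle's end, its top moving away from the robot. Handle centre line at rig x = 26 mm * sin(angle), z = 70 mm + 26 mm * cos(angle), so straight above the axis at 0. Turns with 1 to 3 N at the handle and stays where it is left.
- wheel_centre (a point): Centre of the outer face of the handwheel (aluminium disc, 66 mm across, 12 mm thick), on the rig's axis: rig y = 98 mm, z = 70 mm.
- handle_mid (a point): On the centre line of the black handle on the wheel's face, 28 mm out from that face: a level pin along the rig's y, 46 mm long, 13 to 16 mm thick, 26 mm off the wheel's axis. It goes round with the wheel and revolves freely on its pin, so a gripper pointing down and closing along the rig's x can keep that attitude all the way round.
- coupling: Chrome quick coupling, 68 mm long, about 110 g, in the vees along the rig's y: a 20.5 mm round sleeve from 16 mm on the -y side to 7 mm on the +y side of mid length, tapering to 13 mm at its -y end and 10 mm at its slim +y end (in the cup). Origin at mid length, 10.5 mm below the centre line; y along its length to the slim end. Its roll about its length does not matter.
- slim_end (a point): Centre of the coupling's slim end face, the one in the seal cup at the start, to be shown to the camera: on the centre line, 34 mm from mid length.
- mid_axis (a point): On the coupling's centre line in the middle of its 20.5 mm sleeve, 38 mm from the slim end face: the place to grip, across the sleeve, between the vees (z = 70 mm in the rig).
- camera_head: Inspection camera, 54 mm ring light round the lens. Origin: centre of the lens's front face, 285 mm above the bench. It looks along its -x axis: toward the robot's side and 20 degrees below level; y is level. The slim end face belongs at x = -100 mm, y = z = 0 in this frame (251 mm above the bench), the coupling lying along x with its other end farther from the lens.
- camera_stand: Stand of the camera, fixed, behind the rig; its place and turn vary. Origin on the bench straight below the lens; x level, away from the robot's side, y level. Grey base plate 100 x 100 x 16 mm from x = 20 to 120 mm; steel column 20 mm thick and 364 mm high at x = 110 mm; an arm from it carries the camera, lens at x = 0, z = 285 mm.
- spanner: Bystander: dark adjustable spanner, 54 x 272 x 17 mm, lying in front of the rig.
- gland_nut: Bystander: white gland nut, 24 x 24 x 12 mm, on the front of the rig's base plate.
- thread_tape: Bystander: white roll of thread tape, 15 x 52 x 52 mm, standing behind the rig.
- bolt_2: Bystander: hex bolt 50 mm long, lying behind the rig.
- hex_key: Bystander: hex key, 39 x 104 x 7 mm, lying behind the rig's handwheel end.
- tin_gold: Bystander: empty lacquered tin, 64 x 110 x 24 mm, to the left of the rig.
Not all that is in view belongs to the job. Of the things that look like the coupling, the smaller one is meant.

How it is judged (in metres and radians):
On the way, in this order (a step that is already met when the one before it is completed fails the run):
1. the quill is wound fully back against its stop (value of joint quill above 0.0188 m), for 0.2 s.
2. the gripper has lifted the coupling clear of the rig (height (world z) of mid_axis above 0.13 m and contact force between the fingers and coupling above 0.5 N and contact force between coupling and test_rig below 0.1 N), for 0.2 s.
At the end, for the whole second after the job is handed in: Only the gripper holds the coupling, still, in the air; its slim end face is 100 mm (within 15) before the lens and within 12 mm of the lens axis in height and sideways, facing the lens, its length within 0.17 rad of the axis; the quill is still back, over 18.5 mm (x of slim_end in the frame of camera_head between -0.115 and -0.085 m and y of slim_end in the frame of camera_head between -0.012 and 0.012 m and z of slim_end in the frame of camera_head between -0.012 and 0.012 m and x of coupling in the frame of camera_head below -0.115 m and angle between the y axis of coupling and the x axis of camera_head, either way round below 0.17 rad and contact force between the fingers and coupling above 0.5 N and contact force between coupling and test_rig below 0.1 N and contact force between coupling and camera_stand below 0.1 N and linear speed of coupling below 0.02 m/s and angular speed of coupling below 0.2 rad/s and value of joint quill above 0.0185 m); the arm keeps its last pose, push and grip.
It fails at once if the coupling is pulled about (more than 15 mm) before the quill is back (value of joint quill below 0.0175 m and distance of coupling from where it was at the start of the episode above 0.015 m).
It fails at once if the coupling is dropped onto the bench or the base plate (height (world z) of mid_axis below 0.04 m).
It fails at once if the robot or the coupling bumps the camera or its stand (contact force between any of the arm, the fingers, coupling and camera_stand above 1 N).
It fails at once if one of the other things on the bench is pushed more than 30 mm from its place (distance of any of spanner, gland_nut, thread_tape, bolt_2, hex_key, tin_gold from where it was at the start of the episode above 0.03 m).
It also fails if it takes over 72 s, if anything falls off the work surface, if the arm or the gripper's body presses on something with over 40 N, if the wrist force passes 120 N, or if a joint passes its speed limit or range.

## Working session

There is one attempt and no reset: what is moved stays moved. The work goes in short steps, Python scripts to look and compute and a tool call to move; the robot and the scene stay as the last step left them, time stands still between calls to the robot, and variables do not carry over. Pictures are saved under pics/ and viewed, at most 10 in all, crops included, and the job is handed in when it is done.

Besides the shell and the picture viewer there is one more tool, called after "Call:" as a command line: name --argument value ..., lists and objects as JSON in quotes. arm_command: Moves the arm, as the interface text tells. Its arguments: {"type":"object","properties":{"plan":{"type":"array","items":{"type":"number"}},"grip_force":{"type":"number"}},"required":["plan"]}

```bash
mkdir -p pics
python3 - <<'E'
from workcell import arm
import cv2,numpy as np,pickle
s=arm.state();print(s['time_s'],s['position'],s['orientation'],s['grip_width'])
d={}
for n in("scene","side","wrist"):
    c=arm.capture(n);d[n]=c
    print(n,c['fx'],c['fy'],c['cx'],c['cy'],np.round(c['pose'],3).tolist(),[k for k in c])
pickle.dump(d,open('c0.pkl','wb'))
cv2.imwrite('pics/a_scene.png',cv2.resize(d['scene']['image'],(800,600),interpolation=cv2.INTER_CUBIC))
cv2.imwrite('pics/a_side.png',cv2.resize(d['side']['image'],(800,600),interpolation=cv2.INTER_CUBIC))
E
```

```text
0.0 [253.07323545 678.87806824 217.77780321] [[-9.37037897e-01  3.49227448e-01 -4.11985381e-04]
 [ 3.49227669e-01  9.37036764e-01 -1.46196294e-03]
 [-1.24512137e-04 -1.51379137e-03 -9.99998846e-01]] 0.997486827691928
scene 363.92088129586773 363.92088129586773 253.41338807935963 192.62455537455375 [[0.906, 0.273, -0.324, 290.657], [-0.423, 0.606, -0.674, -290.016], [0.013, 0.747, 0.664, 810.484], [0.0, 0.0, 0.0, 1.0]] ['image', 'fx', 'fy', 'cx', 'cy', 'pose']
side 370.57578773353754 370.57578773353754 257.0406895811048 191.14530857138175 [[0.999, 0.011, 0.031, 624.808], [0.025, 0.383, -0.924, -621.828], [-0.023, 0.924, 0.382, 585.345], [0.0, 0.0, 0.0, 1.0]] ['image', 'fx', 'fy', 'cx', 'cy', 'pose']
wrist 297.3186396354542 297.3186396354542 254.88995710607253 192.76038765641036 [[0.35, -0.897, -0.271, 176.968], [0.937, 0.335, 0.103, 706.779], [-0.001, -0.29, 0.957, 385.653], [0.0, 0.0, 0.0, 1.0]] ['image', 'fx', 'fy', 'cx', 'cy', 'pose']
```

View pics/a_scene.png

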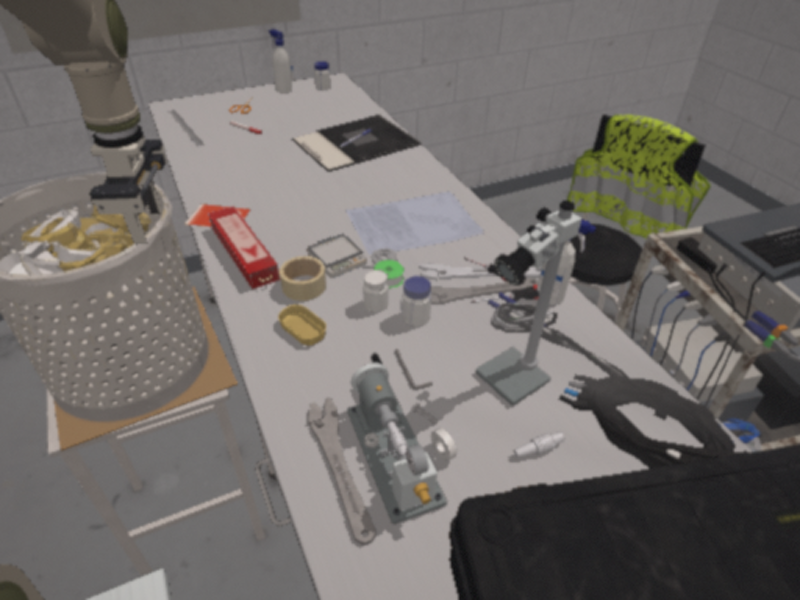

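View pics/a_side.png

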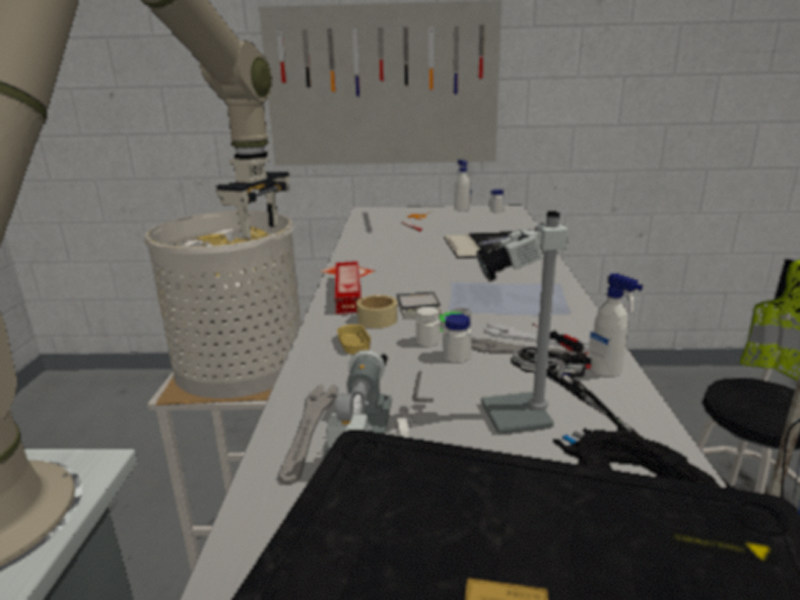

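Run:
```python
import cv2,numpy as np,pickle
d=pickle.load(open('c0.pkl','rb'))
im=d['scene']['image']
# rig x 200-287,y 214-344 ; stand x 300-386,y 126-256 ; x4.6
k=4.6
A=im[214:344,200:287];B=im[126:256,300:386]
f=lambda a:cv2.resize(a,None,fx=k,fy=k,interpolation=cv2.INTER_CUBIC)
cv2.imwrite('pics/b.png',np.hstack([f(A),f(B)])[:600,:800]);print(f(A).shape)
```

```text
(598, 400, 3)
```

View pics/b.png

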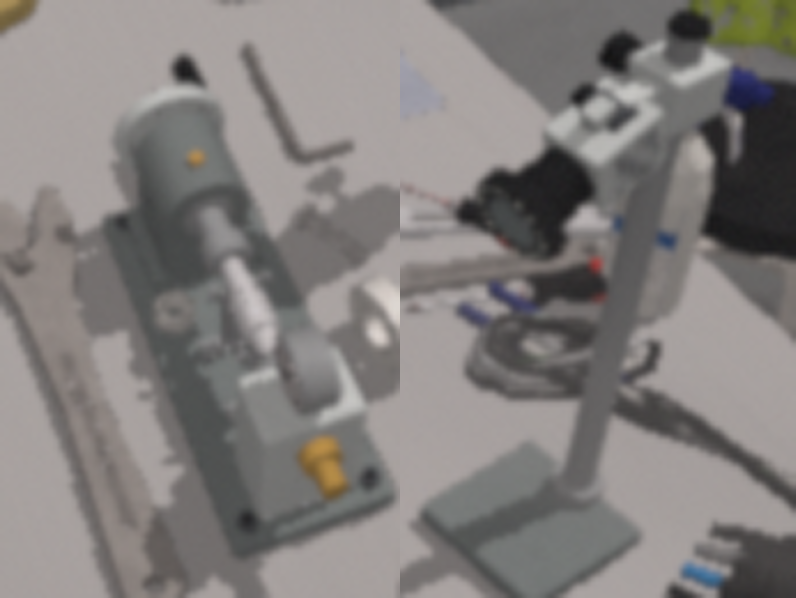

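```bash
cat > h.py <<'E'
import numpy as np,pickle
def ray(c,uv,fish=False):
    p=np.array([(uv[0]-c['cx'])/c['fx'],(uv[1]-c['cy'])/c['fy']])
    if fish:
        r=np.hypot(*p); q=p*(np.sin(r)/r if r>1e-9 else 1); v=np.array([q[0],-q[1],-np.cos(r)])
    else: v=np.array([p[0],-p[1],-1.])
    T=np.array(c['pose']); v=T[:3,:3]@v
    return T[:3,3],v/np.linalg.norm(v)
def atz(c,uv,z,fish=False):
    o,v=ray(c,uv,fish); return o+v*(z-o[2])/v[2]
def proj(c,P,fish=False):
    T=np.array(c['pose']); q=(np.asarray(P,float)-T[:3,3])@T[:3,:3]
    x,y,z=q[...,0],-q[...,1],-q[...,2]
    r=np.hypot(x,y)
    s=np.arctan2(r,z)/np.maximum(r,1e-9) if fish else 1/z
    return np.stack([c['cx']+c['fx']*x*s,c['cy']+c['fy']*y*s],-1)
E
python3 - <<'E'
from h import *
d=pickle.load(open('c0.pkl','rb'));c=d['scene']
A=lambda u,v:(200+u/4.6,214+v/4.6)
B=lambda u,v:(300+(u-400)/4.6,126+v/4.6)
for n,p,z in [('near',A(238,545),14),('far',A(105,218),14),('right',A(392,487),14),('cap',A(196,157),100),('tip',A(183,62),96),('hs fl',A(240,382),96),('hs top near R',A(365,415),96),
 ('b left',B(422,508),16),('b top',B(530,443),16),('b right',B(640,537),16),('colbase',B(578,492),20),('coltop',B(690,20),364),('lens',B(507,222),285)]:
    print(n,np.round(atz(c,p,z),1))
E
```

```text
near [470.5  80.5  14. ]
far [484.3 297.2  14. ]
right [555.7  75.9  14. ]
cap [523.6 251.7 100. ]
tip [546.6 322.6  96. ]
hs fl [487.8 117.4  96. ]
hs top near R [534.6  76.3  96. ]
b left [732.8 281.1  16. ]
b top [827.  300.5  16. ]
b right [844.1 204.4  16. ]
colbase [828.  248.8  20. ]
coltop [829.9 254.7 364. ]
lens [721.2 234.4 285. ]
```

```bash
cat >> h.py <<'E'
from scipy.spatial.transform import Rotation as Rn
def Rz_down(ang):  # tool down, tool x at world angle ang (deg)
    a=np.deg2rad(ang); x=np.array([np.cos(a),np.sin(a),0]);z=np.array([0,0,-1.]);return np.stack([x,np.cross(z,x),z],1)
def rows(pts,R1,grip,p,R,dec=0):
    """one row per waypoint in pts; rotation spread evenly to R1"""
    p=np.array(p,float);R=np.array(R);out=[];n=len(pts)
    for i,q in enumerate(pts):
        w=(Rn.from_matrix(R.T@R1).as_rotvec(degrees=True)/(n-i)).round(1)
        d=(R.T@(np.asarray(q)-p)).round(dec)
        p=p+R@d; R=R@Rn.from_rotvec(w,degrees=True).as_matrix()
        out.append([grip]+[float(v) for v in d]+[float(v) for v in w])
    return out,p,R
def show(out):
    while len(out)%5: out.append([out[-1][0]]+[0]*6)
    for i in range(0,len(out),5):
        print('['+', '.join('%g'%(v+0.0) for r in out[i:i+5] for v in r)+']')
E
python3 - <<'E'
from h import *
from workcell import arm
s=arm.state();p=np.array(s['position']);R=np.array(s['orientation'])
p1=p+[0,0,60]
t=np.array([529,335,215.])
pts=[p+[0,0,30],p1]+[p1+(t-p1)*k/13 for k in range(1,14)]
o,p,R=rows(pts,Rz_down(86.8),50,p,R);show(o)
E
```

```text
[50, 0, 0, -30, 0, 0, 4.9, 50, 0, 0, -30, 0, 0, 4.8, 50, -32, -12, 5, 0, 0, 4.9, 50, -32, -10, 5, 0, 0, 4.8, 50, -33, -6, 5, 0, 0, 4.9]
[50, -34, -4, 4, 0, 0, 4.8, 50, -34, -1, 5, 0, 0, 4.9, 50, -34, 2, 5, 0, 0, 4.8, 50, -34, 4, 5, 0, 0, 4.9, 50, -33, 8, 5, 0, 0, 4.8]
[50, -32, 10, 5, 0, 0, 4.9, 50, -31, 13, 5, 0, 0, 4.8, 50, -30, 16, 5, 0, 0, 4.9, 50, -29, 18, 4, 0, 0, 4.8, 50, -27, 20, 5, 0, 0.1, 4.9]
```

Call:
arm_command --plan '[50,0,0,-30,0,0,5,50,0,0,-30,0,0,5,50,-32,-12,5,0,0,5,50,-32,-10,5,0,0,5,50,-33,-6,5,0,0,5]'

```text
time_s: 0.78
position: [316.6, 599.1, 263.3]
orientation: [[-0.7, 0.714, -0.0], [0.714, 0.7, -0.0], [-0.0, -0.0, -1.0]]
wrist_force: [0.4, -0.3, 0.3]
grip_width: 0.525
gripper_force: 0.0
```

Call:
arm_command --plan '[50,-34,-4,4,0,0,5,50,-34,-1,5,0,0,5,50,-34,2,5,0,0,5,50,-34,4,5,0,0,5,50,-33,8,5,0,0,5]'

```text
time_s: 1.4
position: [421.6, 463.2, 239.4]
orientation: [[-0.329, 0.944, 0.0], [0.944, 0.329, 0.0], [-0.0, 0.0, -1.0]]
wrist_force: [-0.2, 0.8, 0.7]
grip_width: 0.5
gripper_force: 0.0
```

Call:
arm_command --plan '[50,-32,10,5,0,0,5,50,-31,13,5,0,0,5,50,-30,16,5,0,0,5,50,-29,18,4,0,0,5,50,-27,20,5,0,0,3]'

```text
time_s: 2.02
position: [522.9, 328.1, 215.3]
orientation: [[0.065, 0.998, 0.0], [0.998, -0.065, -0.0], [-0.0, 0.0, -1.0]]
wrist_force: [-0.2, 0.3, 0.4]
grip_width: 0.502
gripper_force: 0.0
```

Run:
```python
from workcell import arm
import cv2,numpy as np,pickle
s=arm.state();print(s['time_s'],s['position'],s['orientation'],s['grip_width'],s['wrist_force'],s['joint_pos'])
c=arm.capture('wrist');pickle.dump(c,open('c1.pkl','wb'));print(np.round(c['pose'],3))
cv2.imwrite('pics/c.png',cv2.resize(c['image'],(800,600),interpolation=cv2.INTER_CUBIC))
```

```text
2.025 [522.8841737  328.0896804  215.32384804] [[ 6.51026869e-02  9.97878534e-01  2.67956120e-04]
 [ 9.97878568e-01 -6.51026705e-02 -6.95066131e-05]
 [-5.19144982e-05  2.71912736e-04 -9.99999962e-01]] 0.5024921357000572 [-0.2017252   0.31389728  0.43168955] [-51.09187752  28.15377732  20.20729651 107.42959314 -12.93995095
  46.62913612 -27.88048547]
[[ 9.98000e-01  6.30000e-02  1.80000e-02  5.27488e+02]
 [-6.60000e-02  9.55000e-01  2.88000e-01  4.08074e+02]
 [ 1.00000e-03 -2.89000e-01  9.57000e-01  3.83147e+02]
 [ 0.00000e+00  0.00000e+00  0.00000e+00  1.00000e+00]]
```

View pics/c.png

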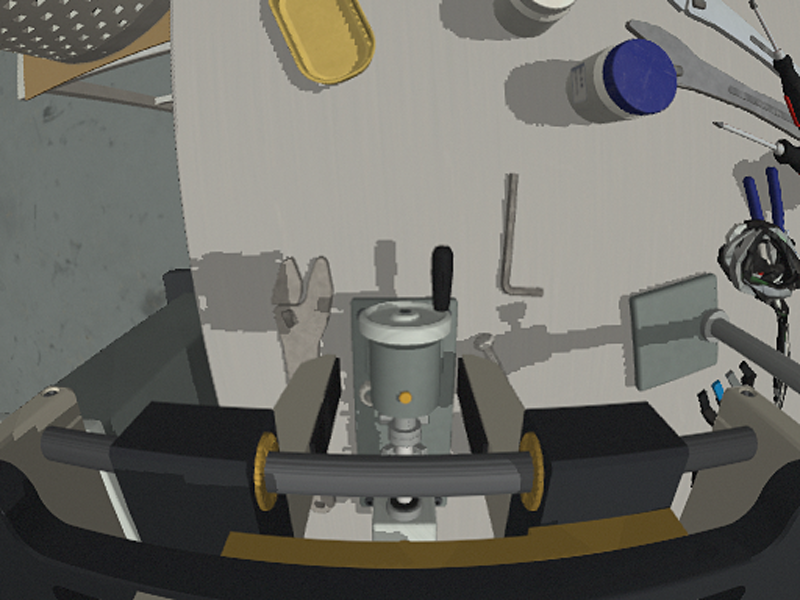

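Run:
```python
from h import *
c=pickle.load(open('c1.pkl','rb'))
k=1.5625
for n,p,z in [('plate L',(353,298),14),('plate R',(457,298),14),('cap',(405,397),99),('wheel L',(359,324),70),('wheel R',(452,324),70),('hub',(405,312),70),
 ('tip44',(442,249),44),('tip70',(442,249),70),('tip96',(442,249),96),('base70',(441,311),70),('base96',(441,311),96),('base50',(441,311),50),
 ('b NL',(632,297),16),('b FL',(712,274),16),('b FR',(716,363),16),('b NR',(640,388),16),('quill',(405,425),70)]:
    print(n,np.round(atz(c,(p[0]/k,p[1]/k),z,True),1))
```

```text
plate L [483.1 302.1  14. ]
plate R [569.4 296.4  14. ]
cap [522.1 253.   99. ]
wheel L [492.3 298.5  70. ]
wheel R [558.9 294.1  70. ]
hub [525.7 305.4  70. ]
tip44 [556.1 344.1  44. ]
tip70 [553.9 349.   70. ]
tip96 [551.7 353.9  96. ]
base70 [551.3 304.4  70. ]
base96 [549.3 313.   96. ]
base50 [552.8 297.8  50. ]
b NL [730.8 287.4  16. ]
b FL [823.1 304.7  16. ]
b FR [846.5 208.3  16. ]
b NR [751.8 192.7  16. ]
quill [520.  211.9  70. ]
```

Run:
```python
import cv2,pickle
c=pickle.load(open('c1.pkl','rb'))
cv2.imwrite('pics/d.png',cv2.resize(c['image'][150:235,210:323],None,fx=7,fy=7,interpolation=cv2.INTER_CUBIC))
```

```text
(no output)
```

View pics/d.png

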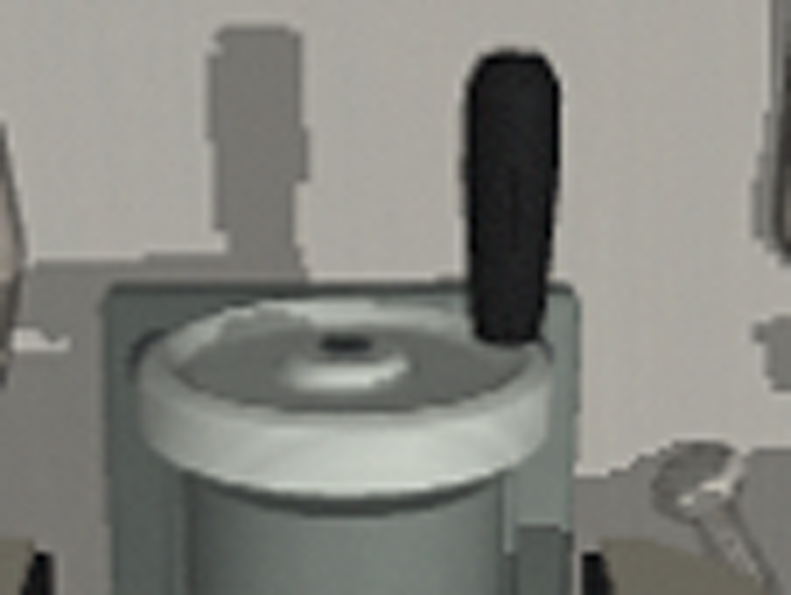

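Run:
```python
from h import *
from scipy.optimize import least_squares
c=pickle.load(open('c1.pkl','rb'))
cr=lambda u,v:np.array([210+u/7,150+v/7])
def W(q,P):
    x0,y0,w=q[:3];P=np.asarray(P,float);cs,sn=np.cos(w),np.sin(w)
    return np.stack([x0+cs*P[...,0]-sn*P[...,1],y0+sn*P[...,0]+cs*P[...,1],P[...,2]],-1)
th=np.linspace(0,2*np.pi,400)
ring=np.stack([33*np.sin(th),98+0*th,70+33*np.cos(th)],-1)
def ext(q,r=ring):
    p=proj(c,W(q,r),True)
    return np.array([p[:,0].min(),p[:,0].max(),p[:,1].min(),p[:,1].max()])
obs=np.array([210+139/7,210+553/7,150+298/7,150+418/7])
def res(q):
    a=q[3];b=26*np.sin(a);z=70+26*np.cos(a)
    r=list(ext(q)-obs)
    r+=list((proj(c,W(q,[b,145,z]),True)-cr(513,56)))
    r+=list((proj(c,W(q,[b,98,z]),True)-cr(508,330))*[1,.4])
    e=proj(c,W(q,[[-45,q[4],14],[45,q[4],14]]),True)-[cr(103,283),cr(580,287)]
    r+=list(e.ravel())
    e=proj(c,W(q,[0,53,q[5]]),True)-np.array([405,397])/1.5625
    r+=list(e*.5)
    return r
for a0 in(1.2,2.2):
    f=least_squares(res,[519,198,-.065,a0,100,99],loss='soft_l1');q=f.x
    print(f.cost,q,np.rad2deg(q[2:4]));print(np.round(res(q),2))
```

```text
1.296302893059562 [ 5.18936014e+02  2.07119144e+02 -7.23348920e-02  1.73988627e+00
  9.23721608e+01  1.11746317e+02] [-4.14448402 99.68814033]
[-0.16  0.29 -0.95  0.68  0.2  -0.2  -0.38  0.75 -0.59  0.1   0.47 -0.07
  0.2  -0.01]
1.2963028930772407 [ 5.18936013e+02  2.07119142e+02 -7.23349130e-02 -4.54329841e+00
  9.23721619e+01  1.11746315e+02] [  -4.14448523 -260.31182394]
[-0.16  0.29 -0.95  0.68  0.2  -0.2  -0.38  0.75 -0.59  0.1   0.47 -0.07
  0.2  -0.01]
```

Call:
arm_command --plan '[50,7,30,20,0,0,0,50,0,0,40,0,0,0,50,0,0,40,0,0,0,50,0,0,40,0,0,0,50,0,0,27,0,0,0]' --grip_force 15

```text
time_s: 2.7
position: [551.9, 333.9, 46.5]
orientation: [[0.063, 0.998, -0.001], [0.998, -0.063, -0.001], [-0.001, -0.001, -1.0]]
wrist_force: [0.2, -0.1, 0.2]
grip_width: 0.498
gripper_force: 0.0
```

Call:
arm_command --plan '[5,0,0,0,0,0,0,5,0,0,0,0,0,0,5,0,0,0,0,0,0,5,0,0,0,0,0,0,5,0,0,0,0,0,0]'

```text
time_s: 3.32
position: [553.5, 335.5, 49.6]
orientation: [[0.06, 0.998, 0.003], [0.998, -0.06, 0.001], [0.001, 0.003, -1.0]]
wrist_force: [4.5, 0.3, 0.1]
grip_width: 0.162
gripper_force: 15.0
```

Run:
```python
from workcell import arm
import cv2,numpy as np,pickle
s=arm.state();print(s['time_s'],s['position'],s['orientation'],s['grip_width'],s['wrist_force'],s['gripper_force'])
c=arm.capture('wrist');pickle.dump(c,open('c2.pkl','wb'))
cv2.imwrite('pics/e.png',cv2.resize(c['image'],(800,600),interpolation=cv2.INTER_CUBIC))
a0=1.74;ang=np.linspace(a0,12.45,31);o=[]
for a,b in zip(ang[:-1],ang[1:]): o.append((round(26*(np.sin(b)-np.sin(a))),round(-26*(np.cos(b)-np.cos(a)))))
for i in range(0,30,5): print(np.rad2deg(ang[i+5]).round(),[5*0]and o[i:i+5])
for i in range(0,30,5): print(o[i:i+5])
```

```text
3.325 [553.46380027 335.52504079  49.64397834] [[ 0.06034611  0.99817279  0.00307159]
 [ 0.99817649 -0.06035017  0.00124876]
 [ 0.00143185  0.00299063 -0.9999945 ]] 0.16189787137976416 [4.48191787 0.26382257 0.07671964] 15.000008922361303
202.0 [(-3, 9), (-6, 7), (-8, 4), (-9, 1), (-9, -2)]
304.0 [(-8, -5), (-6, -7), (-3, -9), (1, -9), (4, -8)]
407.0 [(6, -7), (8, -4), (9, -1), (9, 3), (7, 5)]
509.0 [(5, 8), (2, 9), (-1, 9), (-4, 8), (-7, 6)]
611.0 [(-9, 3), (-9, 0), (-9, -3), (-7, -6), (-4, -8)]
713.0 [(-1, -9), (2, -9), (5, -8), (7, -6), (9, -3)]
[(-3, 9), (-6, 7), (-8, 4), (-9, 1), (-9, -2)]
[(-8, -5), (-6, -7), (-3, -9), (1, -9), (4, -8)]
[(6, -7), (8, -4), (9, -1), (9, 3), (7, 5)]
[(5, 8), (2, 9), (-1, 9), (-4, 8), (-7, 6)]
[(-9, 3), (-9, 0), (-9, -3), (-7, -6), (-4, -8)]
[(-1, -9), (2, -9), (5, -8), (7, -6), (9, -3)]
```

View pics/e.png

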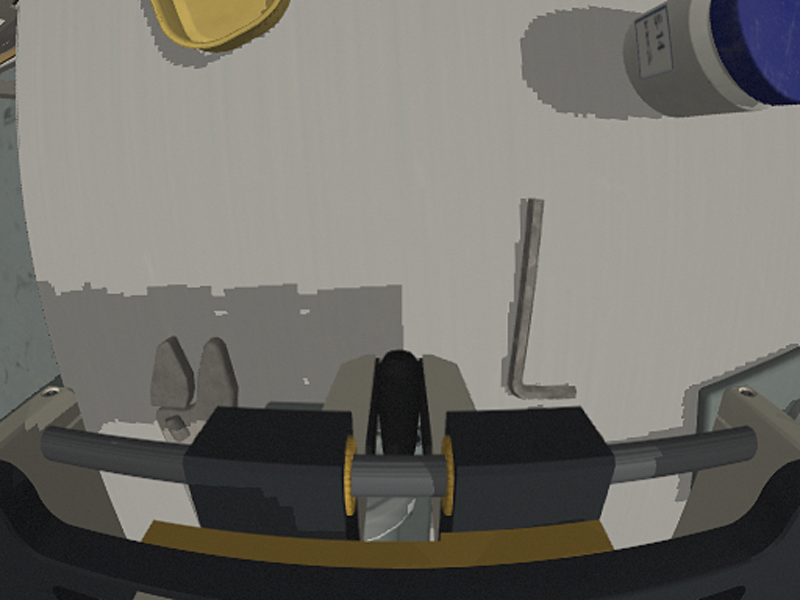

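The handle is centred between the pads at about (400,400), with its tip just past them at (400,355). The hex key and spanner are untouched. Winding now.

Call:
arm_command --plan '[5,0,-3,9,0,0,0,5,0,-6,7,0,0,0,5,0,-8,4,0,0,0,5,0,-9,1,0,0,0,5,0,-9,-2,0,0,0]'

```text
time_s: 4.0
position: [517.0, 337.8, 29.8]
orientation: [[0.06, 0.998, 0.001], [0.998, -0.06, 0.001], [0.001, 0.001, -1.0]]
wrist_force: [5.7, 0.6, 9.7]
grip_width: 0.164
gripper_force: 15.0
```

Call:
arm_command --plan '[5,0,-8,-5,0,0,0,5,0,-6,-7,0,0,0,5,0,-3,-9,0,0,0,5,0,1,-9,0,0,0,5,0,4,-8,0,0,0]'

```text
time_s: 4.62
position: [505.6, 338.4, 67.6]
orientation: [[0.06, 0.998, 0.002], [0.998, -0.06, 0.001], [0.001, 0.002, -1.0]]
wrist_force: [8.3, 3.1, -6.0]
grip_width: 0.164
gripper_force: 15.0
```

Call:
arm_command --plan '[5,0,6,-7,0,0,0,5,0,8,-4,0,0,0,5,0,9,-1,0,0,0,5,0,9,3,0,0,0,5,0,7,5,0,0,0]'

```text
time_s: 5.25
position: [545.7, 335.9, 72.6]
orientation: [[0.06, 0.998, 0.003], [0.998, -0.06, 0.001], [0.002, 0.003, -1.0]]
wrist_force: [2.7, 2.3, 5.1]
grip_width: 0.162
gripper_force: 15.0
```

Call:
arm_command --plan '[5,0,5,8,0,0,0,5,0,2,9,0,0,0,5,0,-1,9,0,0,0,5,0,-4,8,0,0,0,5,0,-7,6,0,0,0]'

```text
time_s: 5.88
position: [540.6, 336.2, 31.2]
orientation: [[0.06, 0.998, 0.003], [0.998, -0.06, 0.001], [0.001, 0.003, -1.0]]
wrist_force: [3.1, 3.8, -2.1]
grip_width: 0.163
gripper_force: 15.0
```

Call:
arm_command --plan '[5,0,-9,3,0,0,0,5,0,-9,0,0,0,0,5,0,-9,-3,0,0,0,5,0,-7,-6,0,0,0,5,0,-4,-8,0,0,0]'

```text
time_s: 6.5
position: [502.8, 338.7, 46.7]
orientation: [[0.06, 0.998, 0.004], [0.998, -0.06, 0.001], [0.002, 0.004, -1.0]]
wrist_force: [8.8, 1.9, 1.4]
grip_width: 0.163
gripper_force: 15.0
```

Call:
arm_command --plan '[5,0,-1,-9,0,0,0,5,0,2,-9,0,0,0,5,0,5,-8,0,0,0,5,0,7,-6,0,0,0,5,0,9,-3,0,0,0]'

```text
time_s: 7.12
position: [522.2, 337.2, 80.2]
orientation: [[0.059, 0.998, -0.001], [0.998, -0.059, -0.0], [-0.0, -0.001, -1.0]]
wrist_force: [1.6, 5.9, -12.5]
grip_width: 0.16
gripper_force: 15.0
```

Call:
arm_command --plan '[5,0,4,0,0,0,0,5,0,0,0,0,0,0,5,0,0,0,0,0,0,5,0,0,0,0,0,0,5,0,0,0,0,0,0]'

```text
time_s: 7.75
position: [526.2, 337.0, 80.5]
orientation: [[0.059, 0.998, -0.001], [0.998, -0.059, 0.0], [0.0, -0.001, -1.0]]
wrist_force: [0.6, 5.7, -3.4]
grip_width: 0.163
gripper_force: 15.0
```

Call:
arm_command --plan '[5,0,3,0,0,0,0,5,0,3,0,0,0,0,5,0,0,0,0,0,0,5,0,0,0,0,0,0,5,0,0,0,0,0,0]'

```text
time_s: 8.38
position: [528.2, 336.9, 80.3]
orientation: [[0.058, 0.998, -0.008], [0.998, -0.058, -0.001], [-0.001, -0.007, -1.0]]
wrist_force: [-10.1, 4.9, 4.4]
grip_width: 0.161
gripper_force: 15.0
```

Call:
arm_command --plan '[50,0,-4,0,0,0,0,50,0,0,0,0,0,0,50,0,0,0,0,0,0,50,0,0,-20,0,0,0,50,0,0,-45,0,0,0]'

```text
time_s: 9.0
position: [528.3, 335.4, 144.7]
orientation: [[0.061, 0.998, -0.003], [0.998, -0.061, -0.003], [-0.003, -0.003, -1.0]]
wrist_force: [0.8, 0.4, 0.3]
grip_width: 0.501
gripper_force: 0.0
```

Call:
arm_command --plan '[50,0,0,-45,0,0,0,50,-35,0,0,0,0,0,50,-35,0,0,0,0,0,50,-35,0,0,0,0,0,50,-32,0,0,0,0,0]'

```text
time_s: 9.62
position: [520.8, 198.0, 190.8]
orientation: [[0.061, 0.998, 0.0], [0.998, -0.061, -0.0], [-0.0, 0.0, -1.0]]
wrist_force: [-0.1, 0.1, 0.4]
grip_width: 0.5
gripper_force: 0.0
```

Run:
```python
from workcell import arm
import cv2,numpy as np,pickle
s=arm.state();print(s['time_s'],s['position'],s['orientation'],s['grip_width'],s['wrist_force'])
c=arm.capture('wrist');pickle.dump(c,open('c3.pkl','wb'))
cv2.imwrite('pics/f.png',cv2.resize(c['image'][150:380,100:412],None,fx=2.5,fy=2.5,interpolation=cv2.INTER_CUBIC))
```

```text
9.625 [520.84561752 197.97479367 190.82137628] [[ 6.10716052e-02  9.98133313e-01  3.84470907e-04]
 [ 9.98133342e-01 -6.10714817e-02 -3.25360957e-04]
 [-3.01273402e-04  4.03623547e-04 -9.99999873e-01]] 0.5001340330324596 [-0.08679745  0.11829634  0.38895382]
```

View pics/f.png

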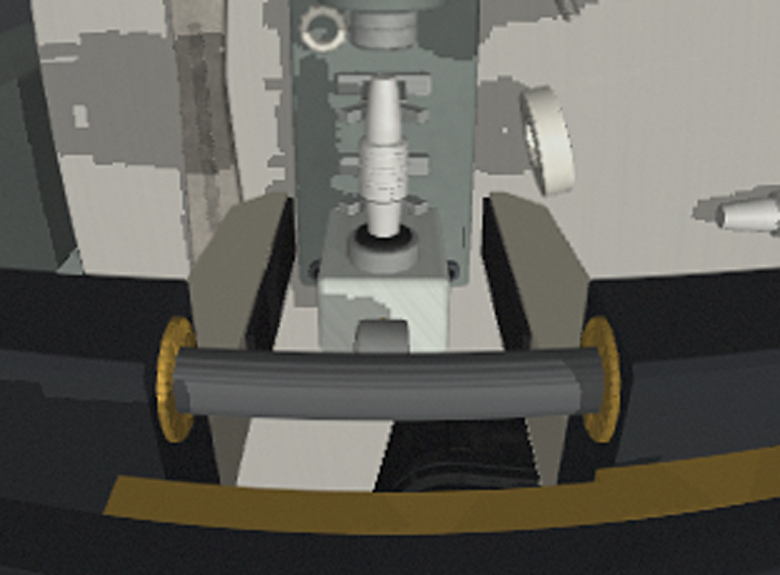

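The quill flange is back against the housing at (384,30). The coupling is free, with its slim end at (384,78) and the sleeve spanning (384,147) to (384,202).

Run:
```python
from h import *
c=pickle.load(open('c3.pkl','rb'))
for n,p,z in [('slim top',(384,78),73),('sl a',(384,146),78),('sl b',(384,203),78),('sleeve',(384,175),80),('end',(384,238),74),('plateL',(292,200),14),('plateR',(470,200),14)]:
    print(n,np.round(atz(c,(100+p[0]/2.5,150+p[1]/2.5),z,True),1))
```

```text
slim top [519.4 203.9  73. ]
sl a [517.8 177.1  78. ]
sl b [516.2 152.1  78. ]
sleeve [517.  165.4  80. ]
end [515.  133.8  74. ]
plateL [467.5 127.6  14. ]
plateR [557.9 122.1  14. ]
```

Call:
arm_command --plan '[50,-33,-2,0,0,0,0,50,0,0,40,0,0,0,50,0,0,40,0,0,0,50,0,0,35,0,0,0,50,0,0,25,0,0,0]' --grip_force 25

```text
time_s: 10.3
position: [516.7, 166.4, 49.2]
orientation: [[0.061, 0.998, -0.001], [0.998, -0.061, -0.001], [-0.001, -0.001, -1.0]]
wrist_force: [0.1, 0.3, 0.6]
grip_width: 0.5
gripper_force: 0.0
```

Call:
arm_command --plan '[10,0,0,0,0,0,0,10,0,0,0,0,0,0,10,0,0,0,0,0,0,10,0,0,0,0,0,0,10,0,0,0,0,0,0]'

```text
time_s: 10.92
position: [517.2, 167.2, 51.5]
orientation: [[0.06, 0.998, 0.001], [0.998, -0.06, 0.001], [0.001, 0.001, -1.0]]
wrist_force: [-1.4, -0.1, 7.3]
grip_width: 0.205
gripper_force: 25.0
```

Call:
arm_command --plan '[10,0,0,-10,0,0,0,10,0,0,-30,0,0,0,10,0,0,-40,0,0,0,10,0,0,-40,0,0,0,10,0,0,-20,0,0,0]'

```text
time_s: 11.55
position: [517.2, 167.0, 193.2]
orientation: [[0.06, 0.998, 0.002], [0.998, -0.06, 0.001], [0.001, 0.002, -1.0]]
wrist_force: [0.1, -0.2, -1.1]
grip_width: 0.206
gripper_force: 25.0
```

Run:
```python
from h import *
from workcell import arm
import cv2
s=arm.state();p=np.array(s['position']);R=np.array(s['orientation']);print(s['time_s'],p,s['gripper_force'],s['grip_width'],s['joint_pos'])
psi=np.deg2rad(11);L=np.array([720.5,234.3,285]);t=np.deg2rad(20)
X=np.array([np.cos(t)*np.cos(psi),np.cos(t)*np.sin(psi),np.sin(t)]);Y=np.array([np.sin(psi),-np.cos(psi),0]);Z=np.cross(X,Y)
R1=np.stack([X,Y,Z],1);off=np.array([36.5,0,-18.5])
T=L-130*X-R1@off;print(T)     # 30 mm short of the final place
o,p,R=rows([p+(T-p)*k/15 for k in range(1,16)],R1,10,p,R);show(o)
```

```text
11.55 [517.23707568 167.04704051 193.24973334] 24.998214589431882 0.20553455970461146 [-38.85461422  24.86643726  20.91564445 118.03718481 -13.76353823
  39.21928248 -12.45392533]
[573.12688886 205.6535691  210.66933265]
[10, 3, 4, -1, -0.9, 1.1, 5, 10, 3, 3, -1, -0.9, 1.1, 5, 10, 3, 3, -1, -0.9, 1.1, 5, 10, 4, 3, -1, -0.9, 1.1, 5, 10, 4, 2, -1, -0.9, 1.1, 5]
[10, 4, 2, 0, -0.9, 1.1, 5, 10, 4, 2, -1, -0.8, 1.1, 5, 10, 5, 1, 0, -0.9, 1.1, 5, 10, 4, 1, 0, -0.8, 1.1, 5, 10, 5, 1, 0, -0.9, 1.1, 5]
[10, 5, 0, -1, -0.8, 1.1, 5, 10, 4, 0, 0, -0.8, 1.2, 4.9, 10, 5, -1, 1, -0.9, 1.2, 5, 10, 5, -1, 0, -0.8, 1.1, 4.9, 10, 4, -1, 0, -0.9, 1.2, 5]
```

Call:
arm_command --plan '[10,3,4,-1,-0.9,1.1,5,10,3,3,-1,-0.9,1.1,5,10,3,3,-1,-0.9,1.1,5,10,4,3,-1,-0.9,1.1,5,10,4,2,-1,-0.9,1.1,5]'

```text
time_s: 12.18
position: [535.2, 180.0, 197.3]
orientation: [[0.474, 0.875, 0.101], [0.874, -0.481, 0.071], [0.111, 0.055, -0.992]]
wrist_force: [1.2, -0.3, -0.6]
grip_width: 0.207
gripper_force: 25.0
```

Call:
arm_command --plan '[10,4,2,0,-0.9,1.1,5,10,4,2,-1,-0.8,1.1,5,10,5,1,0,-0.9,1.1,5,10,4,1,0,-0.8,1.1,5,10,5,1,0,-0.9,1.1,5]'

```text
time_s: 12.8
position: [554.0, 192.6, 202.2]
orientation: [[0.782, 0.584, 0.218], [0.579, -0.81, 0.093], [0.231, 0.054, -0.971]]
wrist_force: [-0.1, 0.2, -1.8]
grip_width: 0.204
gripper_force: 25.0
```

Call:
arm_command --plan '[10,5,0,-1,-0.8,1.1,5,10,4,0,0,-0.8,1.2,5,10,5,-1,1,-0.9,1.2,5,10,5,-1,0,-0.8,1.1,5,10,4,-1,0,-0.9,1.2,5]'

```text
time_s: 13.42
position: [572.6, 205.4, 208.4]
orientation: [[0.924, 0.185, 0.335], [0.173, -0.983, 0.065], [0.341, -0.002, -0.94]]
wrist_force: [1.2, 0.4, -1.2]
grip_width: 0.208
gripper_force: 25.0
```

Run:
```python
from workcell import arm
import cv2,numpy as np,pickle
s=arm.state();print(s['time_s'],s['position'],s['orientation'],s['grip_width'],s['gripper_force'],s['wrist_force'],s['joint_pos'])
d={n:arm.capture(n) for n in('scene','side','wrist')};pickle.dump(d,open('c4.pkl','wb'))
f=lambda a:cv2.resize(a,(400,300),interpolation=cv2.INTER_CUBIC)
# scene crop 100x75 x4, side crop 100x75 x4, wrist whole
a=d['scene']['image'][115:190,275:375];b=d['side']['image'][120:195,270:370]
cv2.imwrite('pics/g.png',np.vstack([np.hstack([f(a),f(b)]),np.hstack([f(d['wrist']['image']),f(d['scene']['image'])])]))
```

```text
13.425 [572.5573952  205.40420543 208.44276004] [[ 0.9240929   0.18467488  0.33458557]
 [ 0.17302358 -0.98279804  0.06458214]
 [ 0.34075674 -0.0017887  -0.9401498 ]] 0.20760492241581802 24.9942066706717 [ 1.24306397  0.38974889 -1.22308031] [-56.84338956  25.46128667  40.07395286 124.83208985 -39.79669053
  19.21685895 -65.77508484]
```

View pics/g.png

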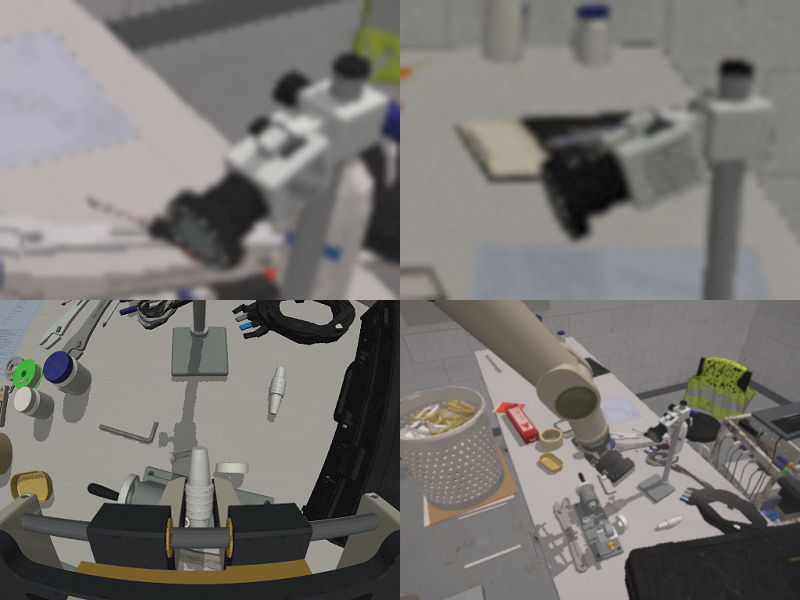

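Run:
```python
from h import *
import cv2
d=pickle.load(open('c4.pkl','rb'))
o1,v1=ray(d['scene'],(275+207/4,115+236/4));o2,v2=ray(d['side'],(270+167/4,120+197/4))
A=np.stack([v1,-v2],1);t=np.linalg.lstsq(A,o2-o1,rcond=None)[0]
print('lens',o1+v1*t[0],o2+v2*t[1])
print('pred px',proj(d['scene'],[720.5,234.3,285]),proj(d['side'],[720.5,234.3,285]))
# slim end in tool frame
from workcell import arm
s=arm.state();p=np.array(s['position']);R=np.array(s['orientation'])
o,v=ray(d['wrist'],(198.5*1.28,149*1.28),True);o=R.T@(o-p);v=R.T@v
for z in(-13.5,-18.5,-23.5):print('tip tool',o+v*(z-o[2])/v[2])
w=d['wrist'];im=w['image']
e=cv2.resize(im[0:110,190:320],None,fx=3.0,fy=3.0,interpolation=cv2.INTER_CUBIC)
g=cv2.resize(im[170:280,190:320],None,fx=3.0,fy=3.0,interpolation=cv2.INTER_CUBIC)
cv2.imwrite('pics/h.png',np.hstack([e,g]))
```

```text
lens [728.01811007 230.59265756 286.31293937] [729.64984914 231.01165984 288.09059585]
pred px [323.03725659 174.35985568] [307.78372826 170.05779803]
tip tool [ 35.23555435  -0.13812499 -13.5       ]
tip tool [ 36.70301312  -0.1224704  -18.5       ]
tip tool [ 38.1704719   -0.10681582 -23.5       ]
```

View pics/h.png

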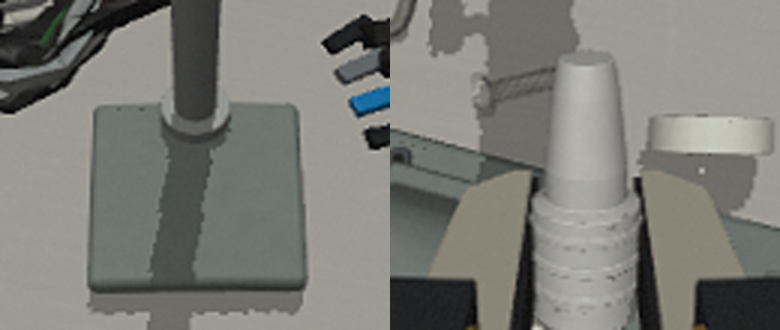

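Run:
```python
from h import *
d=pickle.load(open('c4.pkl','rb'))
q=[]
for n,p,z in [('NL',(89,279),16),('NR',(307,279),16),('FL',(94,105),16),('FR',(300,105),16),('col',(195,115),18)]:
    w=atz(d['wrist'],(190+p[0]/3,p[1]/3),z,True);q.append(w);print(n,w.round(1))
q=np.array(q);c=q[:4].mean(0);ex=q[2]+q[3]-q[0]-q[1];ey=q[0]+q[2]-q[1]-q[3]
a1=np.degrees(np.arctan2(ex[1],ex[0]));a2=np.degrees(np.arctan2(-ey[0],ey[1]));print(a1,a2,np.linalg.norm(ex)/2,np.linalg.norm(ey)/2,c)
for a in(10,11,12):
    u=np.array([np.cos(np.deg2rad(a)),np.sin(np.deg2rad(a))]);print(a,'lens from base',c[:2]-70*u,'from col',q[4,:2]-110*u)
# column top px in scene/side -> triangulate
D=pickle.load(open('c4.pkl','rb'))
```

```text
NL [734.7 285.1  16. ]
NR [753.1 188.5  16. ]
FL [828.1 304.2  16. ]
FR [846.9 205.7  16. ]
col [828.9 254.3  18. ]
10.988017278317361 10.799547551088905 95.3380956251683 99.30484859297633 [790.66485872 245.88517007  16.        ]
10 lens from base [721.72831601 233.72979763] from col [720.54776404 235.23722288]
11 lens from base [721.95095588 232.52854039] from col [720.89762669 233.34953294]
12 lens from base [722.19452667 231.33135171] from col [721.28038079 231.46823644]
```

Run:
```python
from h import *
from workcell import arm
s=arm.state();p=np.array(s['position']);R=np.array(s['orientation'])
psi=np.deg2rad(11);t=np.deg2rad(20);L=np.array([723.5,232.7,285]);X=np.array([np.cos(t)*np.cos(psi),np.cos(t)*np.sin(psi),np.sin(t)])
print(p,R.T@(L-100*X-p-R@[36.7,0,-18.5]))
```

```text
[572.18623097 205.77208011 208.05948972] [33.97074562  2.36527816 -1.42413169]
```

Call:
arm_command --plan '[10,10,1,0,0,0,0,10,10,1,-1,0,0,0,10,8,0,0,0,0,0,10,5,0,0,0,0,0,10,1,0,0,0,0,0]'

```text
time_s: 14.2
position: [604.5, 209.2, 220.4]
orientation: [[0.924, 0.187, 0.334], [0.176, -0.982, 0.064], [0.34, -0.0, -0.94]]
wrist_force: [0.3, 0.2, -0.8]
grip_width: 0.202
gripper_force: 25.0
```

Call:
arm_command --plan '[10,0,0,0,0,0,0,10,0,0,0,0,0,0,10,0,0,0,0,0,0,10,0,0,0,0,0,0,10,0,0,0,0,0,0]'

```text
time_s: 14.82
position: [604.2, 209.2, 220.5]
orientation: [[0.924, 0.187, 0.334], [0.176, -0.982, 0.064], [0.34, -0.0, -0.94]]
wrist_force: [0.3, -1.2, -0.7]
grip_width: 0.206
gripper_force: 25.0
```

Run:
```python
from h import *
from workcell import arm
import cv2
s=arm.state();p=np.array(s['position']);R=np.array(s['orientation'])
print(s['time_s'],p,R[:,0],s['grip_width'],s['gripper_force'],s['wrist_force'],'slim',p+R@[36.7,0,-18.5])
d={n:arm.capture(n) for n in('scene','side','wrist')};pickle.dump(d,open('c5.pkl','wb'))
L=np.array([722,232.7,285.]);S=p+R@[36.7,0,-18.5]
im=[]
for n in('scene','side'):
    c=d[n];print(n,proj(c,L),proj(c,S))
    im.append(cv2.resize(c['image'][130:210,260:340],(400,400),interpolation=cv2.INTER_CUBIC))
cv2.imwrite('pics/i.png',np.hstack(im))
```

```text
14.825 [604.22325763 209.22045297 220.47935084] [0.92366981 0.176079   0.34033846] 0.20567535666512782 24.996158201247454 [ 0.30117561 -1.15167835 -0.7035325 ] slim [631.93809671 214.49806028 250.36537693]
scene [323.96739482 174.58962545] [292.6586176  201.38263051]
side [308.47000497 170.26696696] [271.59478603 186.71317728]
```

View pics/i.png

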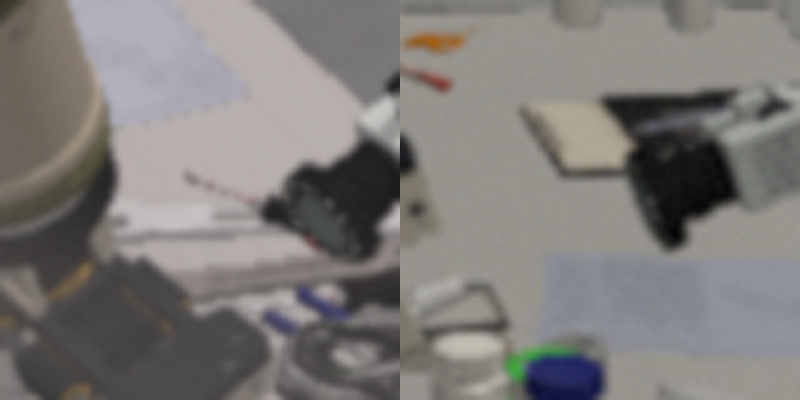

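The ring light's centre sits where the model predicts in both views: scene about (323,215) and side about (648,198) in the crop. From the arm's pose, the slim end should be about 100 mm in front of the lens, on its axis; the hand hides it in the scene view. Handing in.

```bash
python3 -c "
from workcell import arm
print(arm.hand_in())"
```

```text
the job is handed in; nothing more can be done
None
```

I handed the job in at about 15 s with the quill wound back to its stop and the gripper holding the coupling steady, its slim end facing the lens. By calculation that end is about 100 mm in front of the lens and on its axis, but no final picture shows it directly, and hand-in returned no verdict.

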